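# Fetch the bur tube from its hook into the rack

### The arm

A 6-joint arm with a two-finger parallel gripper is mounted at the origin on the work surface. World frame = base frame: x ahead of the robot, y to its left, z up, the work surface at z = 0. Lengths are in mm, angles in degrees, forces in N, time in s.
With the tool pointing down it reaches from about 300 to 850 mm from the base axis. Payload 4.2 kg.
Tool frame: the origin (TCP) lies midway between the tips of the shut fingers; the grasp point (between the pads) lies 19 mm behind it; z points along the fingers, y is the line along which they close (so a half turn about z gives the same grasp; the last joint's range is limited). The gripper opens to 91 mm and grips with 3 to 60 N. Pads are 32 mm wide; open, the fingers measure 118 mm over their backs; the gripper's body (76 mm by 178 mm) begins 60 mm behind the grasp point.
Start: joints at [-72.708, 18.312, 89.639, -0, 72.044, -1.146], TCP at [181.862, -545.502, 188.776] pointing down, gripper open.
Joint ranges: [-177.97, 177.97], [-48.28, 115.42], [12.27, 149.76], [-77.06, 257.06], [2.81, 150.46], [-146.56, 146.56]. Speed limits (degrees/s): [147.25, 147.25, 180, 180, 180, 180].

### API

Orientations are given as [roll, pitch, yaw] about the fixed x, y, z axes, in that order (R = Rz(yaw) Ry(pitch) Rx(roll)).
In Python, from workcell import state, grab_frame, camera_model, workorder gives the robot as it stands.
- The arm moves only by the tool carry_out, never from a script. Its argument "commands" is a list of rows, each a list of 7 numbers: the turn, a rotation vector about the tool's x, y, z in degrees, then the shift along the tool's x, y, z in mm, then the opening, from -1 (shut) to 1 (fully open). In form: [[ax, ay, az, dx, dy, dz, hand], ...]. A call has 1 to 20 rows; each row is the pose to reach, as a shift and turn from the pose commanded when the call began, along the tool's axes at that moment; what a row does not reach only later rows make up. A row lasts 1/10 s, in which the tool goes at most 50 mm and 8.59 degrees, less where a joint would pass 70% of its speed; a pose out of reach is approached as far as the arm can. A call with a gripper value outside its range is refused whole. The fingers move at their own pace and stop on an object; "force" is the grip in N (left out, the last holds). Time passes only in rows, so rows that repeat a pose let the fingers close. It gives the time, the measured TCP pose, the force, the opening and the grip force at its end, in the units of the state.
- state(): the state, without advancing time (a new reading comes with each control period).
- grab_frame(name): name is "side" or "top"; returns the picture (400x640x3 uint8, red, green, blue); there is no depth.
- camera_model(name): a dict with "fx", "fy", "cx", "cy" (pixels), "origin" and "rotation" of the camera in the world. Camera axes: x right, y up, looking along -z (the intrinsics and any distortion apply to the point x, -y, -z); pixel columns grow to the right and rows downward; lengths in mm; the calibration is good to about 2 mm. A picture is of the moment at which its call begins. camera_model takes no time and is no camera call.
- workorder.job_done(): hands the job in; it is judged then, once.
The state is a dict: "time_s": time; "qpos": joint angles; "qvel": joint speeds; "effort": joint torques, N m; "ee_pos": TCP position; "ee_rot": TCP orientation; "force": force on the tool from outside, world axes, zero at the start; "torque": the same for the moment, N m; "gripper_width": finger opening in mm; "gripper_force": force on a finger pad.
Only numpy, scipy, OpenCV 4.12 (cv2) and the standard library are available. Lean on these libraries where they do the work, as an engineer would, in place of code of your own. Each camera call takes 0.05 s, during which the arm holds its last target. There are 200 camera calls.

### The job

The red-capped bur tube hanging on the hook stand belongs in the rack, in the hole ringed in red, but another tube is standing there. First move that tube into the rack's empty hole, then lift the red-capped tube up and off its hook and stand it in the red-ringed hole, both pushed fully down and let go. Leave the other tubes on their hooks and in their holes, and do not shift or tip the bottle, jar or dental cast.

Things in the scene. Friction and masses are not known exactly. Their poses are not given: they have to be found in the camera images.
- tube_red: red-capped bur tube, 131 mm tall, 40 g, hanging on one of the hooks. Origin: centre of its bottom, z up. Clear tube 18 mm diameter, z 0-75 mm, foot tapered; cap disc 24 mm, z 75-83; then a flat tab 26 mm wide (its y), 10 mm thick (its x): eye 16 mm wide, open along x, z 83 to 101, roof peaked to 109; solid grip part z 109-131. Hook bar passes through the eye along x.
- tube_yellow: bur tube like tube_red, but cap and band yellow; same sizes and origin. Hangs on another hook.
- tube_blue: bur tube like tube_red, but cap and band blue; same sizes and origin. Hangs on another hook.
- tube_red_eye (a point): point in the red tube's eye, on its axis 105 mm above its bottom, where the middle of the hook's bar lies as it hangs
- tube_yellow_eye (a point): the same point of the yellow tube
- tube_blue_eye (a point): the same point of the blue tube
- tube_green: bur tube like tube_red, but cap and band green; same sizes and origin. Stands in one of the rack's holes, tab turned at random.
- tube_white: bur tube like tube_red, but cap and band white; same sizes and origin. Stands in one of the rack's holes, tab turned at random.
- tube_black: bur tube like tube_red, but cap and band black; same sizes and origin. Stands in one of the rack's holes, tab turned at random.
- stand: fixed steel stand. Origin on the bench under the middle hook. Foot x -15 to 85, y +-110 mm, 14 high; posts at x 50, y +-100 mm hold a 12 mm cross bar, 165 mm high. Three 6 mm hooks at y -75, 0, 75 mm run along the stand's -x (roughly to the robot): level at 165 mm from x 50 to -18, then bent up to a tip at x -27, 9 mm higher. To free a tube: raise it 11-16 mm, draw it 45 mm along -x.
- hook0 (a point): middle of the bar of the hook at stand y -75 mm, at stand x 0, height 165 mm
- hook1 (a point): middle of the bar of the hook at stand y 0 mm, at stand x 0, height 165 mm
- hook2 (a point): middle of the bar of the hook at stand y 75 mm, at stand x 0, height 165 mm
- rack: fixed grey block 130 x 130 x 50 mm, at any yaw, with four round holes at x, y = +-30 mm. Origin: centre of its underside. Holes 21 mm wide, 40 mm deep (flat floor 10 mm above the bench), mouth chamfered; round each mouth a flat square ring 42 mm wide, one red, three white.
- hole_red (a point): centre of the mouth (50 mm high) of the hole ringed in red; at the start another tube stands in it
- hole_empty (a point): centre of the mouth of the hole that is empty at the start (white ring, diagonally across from the red one)
- hole_1 (a point): centre of the mouth of another white-ringed hole, taken at the start
- hole_2 (a point): centre of the mouth of the last white-ringed hole, taken at the start
- bottle: amber glass bottle with white cap, 40 mm diameter, 95 mm tall, loose; origin at the centre of its underside
- jar: low white jar with green lid, 52 mm diameter, 50 mm tall, loose; origin at the centre of its underside
- cast: dental cast: 55 x 62 x 24 mm terracotta base with a plaster arch, 39 mm tall, loose; origin at the centre of its underside

How it is judged (in metres and radians):
On the way, in this order (a step that is already met when the one before it is completed fails the run):
1. a tube from the rack stands fully down in the hole that was empty (((horizontal distance between tube_green and hole_empty below 0.006 m and z of tube_green in the frame of hole_empty below -0.036 m and angle between tube_green's own z axis and vertical below 0.13 rad and linear speed of tube_green below 0.03 m/s) or (horizontal distance between tube_white and hole_empty below 0.006 m and z of tube_white in the frame of hole_empty below -0.036 m and angle between tube_white's own z axis and vertical below 0.13 rad and linear speed of tube_white below 0.03 m/s) or (horizontal distance between tube_black and hole_empty below 0.006 m and z of tube_black in the frame of hole_empty below -0.036 m and angle between tube_black's own z axis and vertical below 0.13 rad and linear speed of tube_black below 0.03 m/s))), for 0.2 s.
2. the red-capped tube is lifted off its hook: its eye more than 50 mm from every hook, its bottom still more than 40 mm above the bench (distance between tube_red_eye and hook0 above 0.05 m and distance between tube_red_eye and hook1 above 0.05 m and distance between tube_red_eye and hook2 above 0.05 m and height (world z) of tube_red above 0.04 m), for 0.1 s.
At the end, for the whole second after the job is handed in: Red tube in the red-ringed hole, the tube that was there in the once empty hole: bottoms within 6 mm of the axis, over 36 mm deep, lean under 0.13 rad, at rest. Other rack tubes within 12 mm of their start; yellow and blue still hang, eyes within 30 mm of their start (horizontal distance between tube_red and hole_red below 0.006 m and z of tube_red in the frame of hole_red below -0.036 m and angle between tube_red's own z axis and vertical below 0.13 rad and linear speed of tube_red below 0.03 m/s and ((horizontal distance between tube_green and hole_empty below 0.006 m and z of tube_green in the frame of hole_empty below -0.036 m and angle between tube_green's own z axis and vertical below 0.13 rad and linear speed of tube_green below 0.03 m/s and distance of each of tube_white, tube_black from where it was at the start of the episode below 0.012 m) or (horizontal distance between tube_white and hole_empty below 0.006 m and z of tube_white in the frame of hole_empty below -0.036 m and angle between tube_white's own z axis and vertical below 0.13 rad and linear speed of tube_white below 0.03 m/s and distance of each of tube_green, tube_black from where it was at the start of the episode below 0.012 m) or (horizontal distance between tube_black and hole_empty below 0.006 m and z of tube_black in the frame of hole_empty below -0.036 m and angle between tube_black's own z axis and vertical below 0.13 rad and linear speed of tube_black below 0.03 m/s and distance of each of tube_green, tube_white from where it was at the start of the episode below 0.012 m)) and distance of each of tube_yellow_eye, tube_blue_eye from where it was at the start of the episode below 0.03 m); the robot touches nothing.
It fails at once if the yellow or blue tube is taken or knocked off its hook (eye more than 35 mm from where it began) (distance of any of tube_yellow_eye, tube_blue_eye from where it was at the start of the episode above 0.035 m).
It fails at once if bottle, jar or cast is shifted more than 30 mm or tipped over (distance of any of bottle, jar, cast from where it was at the start of the episode above 0.03 m or angle between any of bottle, jar, cast's own z axis and vertical above 0.5 rad).
It also fails if it takes over 72 s, if anything falls off the work surface, if the arm or the gripper's body presses on something with over 40 N, if the wrist force passes 120 N, or if a joint passes its speed limit or range.

## Working session

There is one attempt and no reset: what is moved stays moved. The work goes in short steps, Python scripts to look and compute and a tool call to move; the robot and the scene stay as the last step left them, time stands still between calls to the robot, and variables do not carry over. Pictures are saved under pics/ and viewed, at most 10 in all, crops included, and the job is handed in when it is done.

Besides the shell and the picture viewer there is one more tool, called after ">>>" as a command line: name --pt "numbers of a row" for each row, then --argument value for the rest. carry_out: Moves the arm, as the interface text tells. Its arguments: {"type":"object","properties":{"commands":{"type":"array"},"force":{"type":"number"}},"required":["commands"]}

```bash
mkdir -p pics && python3 - <<'E'
from workcell import *
import cv2
for n in("side","top"):
    cv2.imwrite(f"pics/{n}0.png",grab_frame(n)[:,:,::-1]); print(n,camera_model(n))
s=state();print(s)
E
```

```text
side {'fx': 406.4223262723183, 'fy': 406.4223262723183, 'cx': 323.1555806449501, 'cy': 195.89380117228006, 'origin': array([530.44883921, 731.60674835, 600.26355884]), 'rotation': array([  58.34549148,   -1.16993502, -174.54922792])}
top {'fx': 420.52457099702866, 'fy': 420.52457099702866, 'cx': 311.57549502811463, 'cy': 198.26486687943083, 'origin': array([553.67735902,   3.25015103, 934.837726  ]), 'rotation': array([  2.571011  ,  -1.72571053, -91.43488452])}
{'time_s': 0.1, 'qpos': array([-7.27058806e+01,  1.83479865e+01,  8.96984092e+01,  8.32893025e-04,
        7.20434699e+01, -1.14663021e+00]), 'qvel': array([ 0.07302553, -0.06262609, -0.12566134,  0.04440608, -0.02318203,
        0.00500827]), 'effort': array([-1.74544624e-06, -4.13334703e+01, -2.32510704e+01,  7.28142704e-02,
        4.22784244e-02, -6.72023316e-05]), 'ee_pos': array([ 181.74210635, -545.01646511,  188.01111838]), 'ee_rot': array([-1.79910168e+02, -2.59007333e-03,  1.84404902e+01]), 'force': array([ 0.19952193, -0.05905396,  0.81327547]), 'torque': array([-0.00859507,  0.02343424, -0.00412944]), 'gripper_force': 0.0, 'gripper_width': 91.56692382688222}
```

View pics/side0.png

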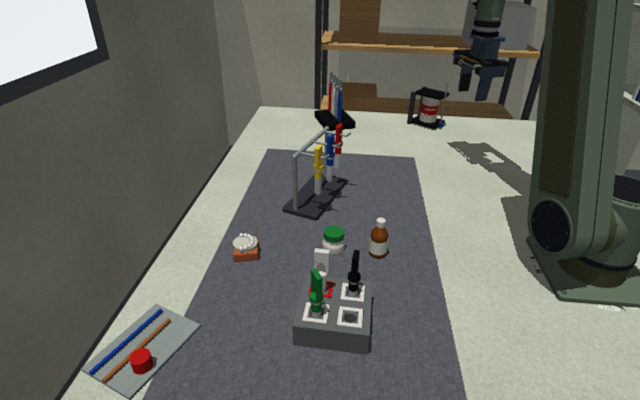

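View pics/top0.png

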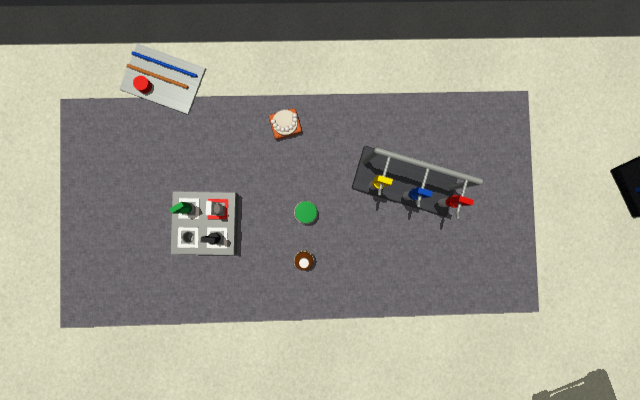

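The white tube stands in the red-ringed hole (top view about 217,209). The empty hole is at about (187,237), red hangs at about (460,202), with blue and yellow next to it. I'll enlarge the rack and the stand.

```bash
python3 - <<'E'
import cv2,numpy as np
t=cv2.imread("pics/top0.png");s=cv2.imread("pics/side0.png")
def c(im,x,y,w,h,k): return cv2.resize(im[y:y+h,x:x+w],None,fx=k,fy=k,interpolation=cv2.INTER_CUBIC)
a=c(t,160,185,85,75,4.7); b=c(t,345,140,145,90,5.4)
def pad(a,w):return cv2.copyMakeBorder(a,0,0,0,w-a.shape[1],cv2.BORDER_CONSTANT)
cv2.imwrite("pics/rack.png",c(t,160,180,100,80,7))
cv2.imwrite("pics/stand.png",c(t,345,140,145,90,5))
cv2.imwrite("pics/sidec.png",np.hstack([c(s,285,240,95,115,4),c(s,275,110,100,115,4)]))
E
```

```text
(no output)
```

View pics/rack.png

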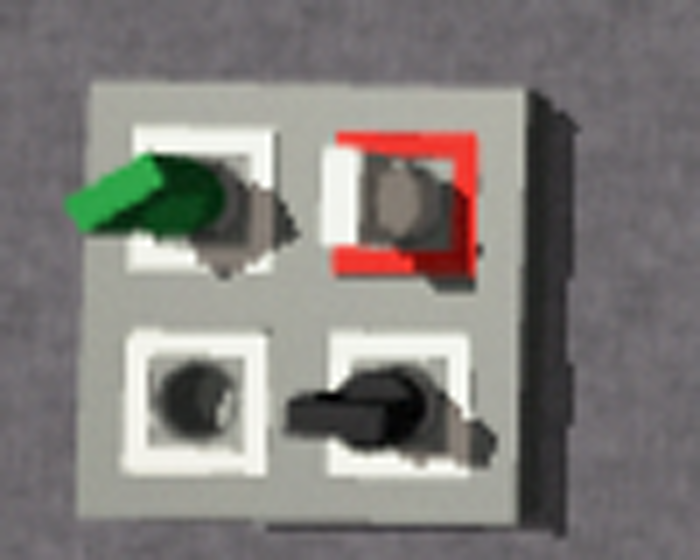

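View pics/stand.png

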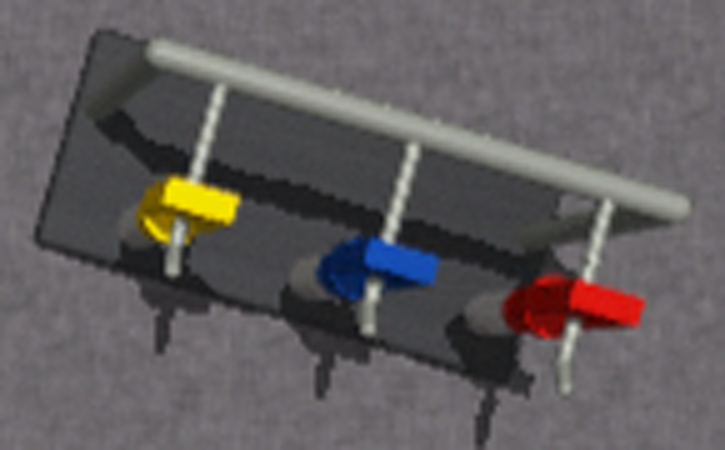

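View pics/sidec.png

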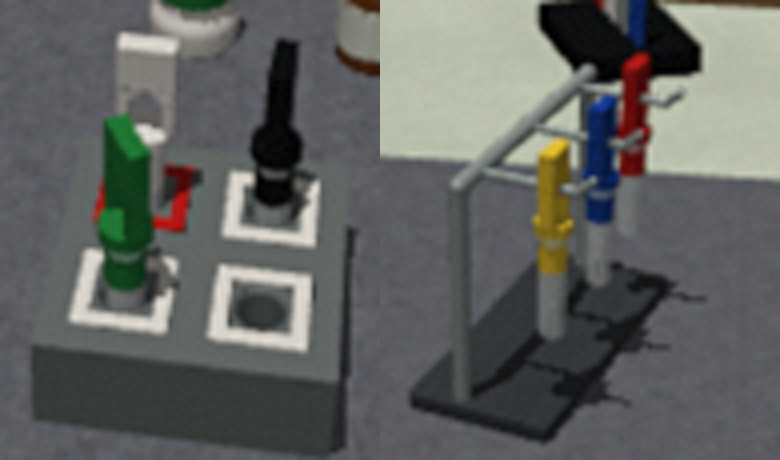

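The white tube's tab faces along the image columns, with its top face at about crop (342,197). In the stand crop the red hook tip is at (565,388) and the red tab's top is around (607,303). Next I'll fit the rack and stand poses.

```bash
cat > h.py <<'E'
import numpy as np
from scipy.spatial.transform import Rotation as R
from scipy.optimize import least_squares
from workcell import *
def cam(n):
    c=camera_model(n); return c,R.from_euler('xyz',c['rotation'],degrees=True)
def proj(n,P):
    c,r=cam(n); p=r.inv().apply(np.atleast_2d(P)-c['origin'])
    return np.c_[c['cx']+c['fx']*p[:,0]/-p[:,2], c['cy']-c['fy']*p[:,1]/-p[:,2]]
def ray(n,uv,z):
    c,r=cam(n); uv=np.atleast_2d(uv).astype(float)
    d=r.apply(np.c_[(uv[:,0]-c['cx'])/c['fx'],-(uv[:,1]-c['cy'])/c['fy'],-np.ones(len(uv))])
    return c['origin']+d*((z-c['origin'][2])/d[:,2])[:,None]
def place(q,L):
    L=np.array(L,float);return R.from_euler('z',q[2],degrees=True).apply(L)+[q[0],q[1],0]
def fit(obs,q0):
    f=lambda q:np.concatenate([(proj(n,place(q,L))-uv).ravel() for n,L,uv in obs])
    s=least_squares(f,q0,x_scale=[1,1,1],loss='soft_l1'); return s.x,f(s.x).reshape(-1,2).round(1)
def un(p,k,x0,y0): return (np.array(p,float)+.5)/k-.5+[x0,y0]
E
cat > m.py <<'E'
from h import *
# rack: x toward image up (world +x), y to image left
Lr=[[65,65,50],[65,-65,50],[-65,-65,50],[-65,65,50],[-9,51,50],[-9,9,50],[-51,9,50],[-51,51,50],[51,-51,50],[9,-51,50]]
tr=un([(90,83),(527,90),(517,523),(78,518),(130,328),(270,333),(266,474),(122,471),(478,134),(476,277)],7,160,180)
Ls=[[65,65,50],[-65,65,50],[-9,51,50],[-9,9,50],[-51,9,50],[-51,51,50]]
sr=un([(33,347),(345,382),(208,340),(215,263),(313,275),(307,350)],4,285,240)
for o in ([("top",Lr,tr)],[("side",Ls,sr)],[("top",Lr,tr),("side",Ls,sr)]):
    q,e=fit(o,[550,280,0]); print("rack",q.round(2),"red,empty",place(q,[[30,-30,0],[-30,30,0]])[:,:2].round(1).tolist(),abs(e).max())
wt=un([(342,197)],7,160,180); ws=un([(149,38)],4,285,240)
print("white top",ray("top",wt,141),ray("side",ws,141), "tab line",ray("top",un([(342,147),(342,247)],7,160,180),141))
Lt=[[44,75,165],[44,0,165],[44,-75,165],[-27,75,174],[-27,0,174],[-27,-75,174],[85,110,14],[-15,110,14]]
tt=un([(222,88),(415,148),(605,205),(173,272),(368,330),(565,388),(98,32),(38,240)],5,345,140)
L2=[[-27,75,174],[-27,0,174],[-27,-75,174],[85,110,14],[-15,110,14]]
s2=un([(592-380,183),(642-380,135),(681-380,95),(412-380,397),(547-380,438)],4,275,110)
for o in ([("top",Lt,tt)],[("side",L2,s2)],[("top",Lt,tt),("side",L2,s2)]):
    q,e=fit(o,[580,-240,-15]); print("stand",q.round(2),"hook0",place(q,[0,-75,0])[:,:2] if 0 else place(q,[[0,-75,0]]).round(1),e.tolist())
print("red top face", ray("top",un([(572,280),(645,298),(640,328),(570,312)],5,345,140),191).round(1).tolist())
print("bottle,jar,cast",ray("top",[(304,261),(306,212),(286,123)],60).round())
E
python3 m.py
```

```text
rack [546.95 203.8   -2.4 ] red,empty [[575.7, 172.6], [518.2, 235.0]] 0.4
rack [548.82 204.02  -1.13] red,empty [[578.2, 173.4], [519.4, 234.6]] 1.1
rack [547.37 203.74  -2.28] red,empty [[576.2, 172.6], [518.6, 234.9]] 1.4
white top [[575.58441962 172.29806933 141.        ]] [[577.03266806 168.63121977 141.        ]] tab line [[588.98484521 172.10888509 141.        ]
 [562.2042493  172.48696761 141.        ]]
stand [ 594.9  -223.56  -17.98] hook0 [[ 571.7 -294.9    0. ]] [[-0.2, 0.3], [-0.1, -0.1], [0.4, 0.1], [-0.0, -0.1], [0.3, 0.0], [0.0, 0.1], [0.1, -1.1], [-0.6, 0.5]]
stand [ 595.36 -218.85  -17.83] hook0 [[ 572.4 -290.2    0. ]] [[0.6, 0.6], [-0.4, 0.8], [0.0, 0.3], [-0.8, -0.4], [0.4, -1.4]]
stand [ 595.04 -223.32  -18.01] hook0 [[ 571.8 -294.6    0. ]] [[-0.3, 0.2], [-0.2, -0.2], [0.3, 0.0], [-0.2, -0.2], [0.1, -0.1], [-0.1, 0.1], [-0.0, -1.1], [-0.7, 0.4], [0.8, -0.2], [-0.2, 0.1], [0.3, -0.4], [-0.5, -1.4], [0.6, -2.4]]
red top face [[585.0, -284.2, 191.0], [578.0, -310.4, 191.0], [567.3, -308.1, 191.0], [573.6, -283.0, 191.0]]
bottle,jar,cast [[463.  -5.  60.]
 [564. -12.  60.]
 [751.  26.  60.]]
```

>>> carry_out --pt "0 0 0 0 0 -45 -0.1" --pt "0 0 19.4 601 -556.5 -45 -0.1" --pt "0 0 19.4 601 -556.5 -45 -0.1" --pt "0 0 19.4 601 -556.5 -45 -0.1" --pt "0 0 19.4 601 -556.5 -45 -0.1" --pt "0 0 19.4 601 -556.5 -45 -0.1" --pt "0 0 19.4 601 -556.5 -45 -0.1" --pt "0 0 19.4 601 -556.5 -45 -0.1" --pt "0 0 19.4 601 -556.5 -45 -0.1" --pt "0 0 19.4 601 -556.5 -45 -0.1" --pt "0 0 19.4 601 -556.5 -45 -0.1" --pt "0 0 19.4 601 -556.5 -45 -0.1" --pt "0 0 19.4 601 -556.5 -45 -0.1" --pt "0 0 19.4 601 -556.5 -45 -0.1" --pt "0 0 19.4 601 -556.5 -45 -0.1" --pt "0 0 19.4 601 -556.5 -45 -0.1" --pt "0 0 19.4 601 -556.5 -45 -0.1" --pt "0 0 19.4 601 -556.5 -45 -0.1" --pt "0 0 19.4 601 -556.5 -45 -0.1" --pt "0 0 19.4 601 -556.5 -45 -0.1" --force 20

```text
time_s: 2.1
ee_pos: [575.4, 172.2, 232.9]
ee_rot: [179.9, 0.1, -0.9]
force: [0.0, -0.0, 0.9]
gripper_width: 41.4
gripper_force: 0.0
```

>>> carry_out --pt "0 0 0 0 0 0 -0.1" --pt "0 0 0 0 0 0 -0.1" --pt "0 0 0 0 0 0 -0.1"

```text
time_s: 2.4
ee_pos: [575.7, 171.5, 234.2]
ee_rot: [180.0, -0.0, -1.0]
force: [-0.3, 0.3, 0.5]
gripper_width: 41.1
gripper_force: 0.0
```

>>> carry_out --pt "0 0 0 0 0 25 -0.1" --pt "0 0 0 0 0 50 -0.1" --pt "0 0 0 0 0 75 -0.1" --pt "0 0 0 0 0 95 -0.1" --pt "0 0 0 0 0 110 -0.1" --pt "0 0 0 0 0 121 -0.1" --pt "0 0 0 0 0 121 -0.1" --pt "0 0 0 0 0 121 -1" --pt "0 0 0 0 0 121 -1" --pt "0 0 0 0 0 121 -1" --pt "0 0 0 0 0 121 -1" --pt "0 0 0 0 0 121 -1" --pt "0 0 0 0 0 121 -1" --pt "0 0 0 0 0 121 -1" --pt "0 0 0 0 0 121 -1" --pt "0 0 0 0 0 121 -1" --force 20

```text
time_s: 4.0
ee_pos: [576.4, 172.6, 113.2]
ee_rot: [-180.0, -0.1, -1.0]
force: [-0.2, 0.2, 4.9]
gripper_width: 9.5
gripper_force: 20.0
```

>>> carry_out --pt "0 0 0 0 0 -10 -1" --pt "0 0 0 0 0 -30 -1" --pt "0 0 0 0 0 -60 -1" --pt "0 0 0 0 0 -95 -1" --pt "0 0 0 0 0 -135 -1" --pt "0 0 0 -20 -21 -140 -1" --pt "0 0 0 -40 -42 -140 -1" --pt "0 0 0 -58.7 -61.3 -140 -1" --pt "0 0 0 -58.7 -61.3 -140 -1" --pt "0 0 0 -58.7 -61.3 -110 -1" --pt "0 0 0 -58.7 -61.3 -80 -1" --pt "0 0 0 -58.7 -61.3 -55 -1" --pt "0 0 0 -58.7 -61.3 -50 -1" --pt "0 0 0 -58.7 -61.3 -50 -1" --pt "0 0 0 -58.7 -61.3 -50 -1"

```text
time_s: 5.5
ee_pos: [519.5, 234.9, 164.1]
ee_rot: [-180.0, -0.1, -1.0]
force: [-0.0, 0.3, -0.2]
gripper_width: 9.4
gripper_force: 20.0
```

```bash
python3 - <<'E'
from workcell import *
import cv2,numpy as np
s=state();print(s['ee_pos'],s['ee_rot'],s['force'],s['gripper_width'])
a=grab_frame("side")[200:360,270:390,::-1];b=grab_frame("top")[170:270,150:250,::-1]
a=cv2.resize(a,None,fx=3.5,fy=3.5,interpolation=2);b=cv2.resize(b,(380,380),interpolation=2)
b=cv2.copyMakeBorder(b,0,a.shape[0]-380,0,0,0);cv2.imwrite("pics/w1.png",np.hstack([a,b]))
E
```

```text
[519.4651033  234.94435048 164.07979669] [-1.79955931e+02 -1.30563911e-01 -9.74472969e-01] [-0.03312275  0.31664808 -0.19284818] 9.422083120971207
```

View pics/w1.png

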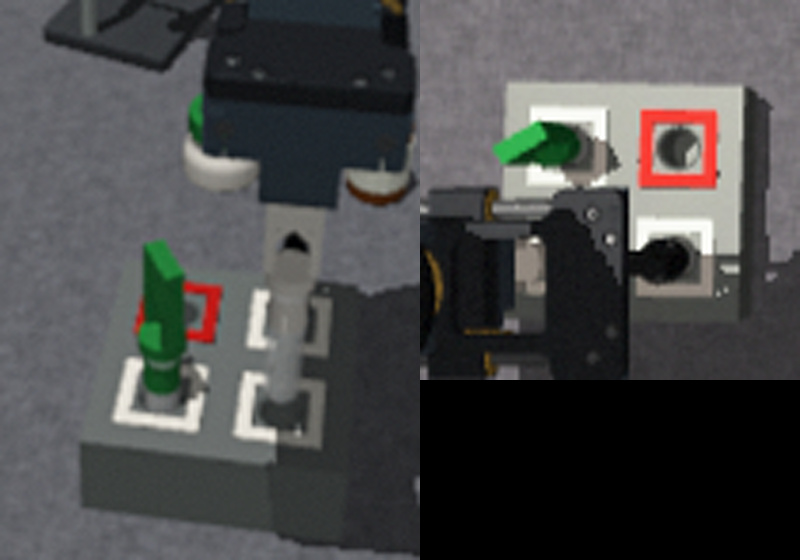

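The white tube is upright over the empty hole, with its foot at crop (285,395) over the ring centre (280,410). The red-ringed hole is now free. Lowering it.

>>> carry_out --pt "0 0 0 -0.7 0 8 -1" --pt "0 0 0 -0.7 0 16 -1" --pt "0 0 0 -0.7 0 24 -1" --pt "0 0 0 -0.7 0 32 -1" --pt "0 0 0 -0.7 0 40 -1" --pt "0 0 0 -0.7 0 46 -1" --pt "0 0 0 -0.7 0 50 -1" --pt "0 0 0 -0.7 0 51 -1" --pt "0 0 0 -0.7 0 51 -1"

```text
time_s: 6.5
ee_pos: [518.7, 235.4, 113.2]
ee_rot: [-179.9, -0.2, -1.0]
force: [-0.9, -0.7, 6.1]
gripper_width: 9.2
gripper_force: 20.0
```

>>> carry_out --pt "0 0 0 0 0 0 -0.45" --pt "0 0 0 0 0 0 -0.45" --pt "0 0 0 0 0 0 -0.45" --pt "0 0 0 0 0 0 -0.45" --pt "0 0 0 0 0 -15 -0.45" --pt "0 0 0 0 0 -50 -0.45" --pt "0 0 0 0 0 -100 -0.45" --pt "0 0 0 0 0 -150 -0.45" --pt "0 0 0 0 0 -150 -0.45"

```text
time_s: 7.4
ee_pos: [521.2, 236.4, 269.4]
ee_rot: [-179.6, -0.8, -1.0]
force: [-0.2, -0.5, -0.7]
gripper_width: 25.4
gripper_force: 0.0
```

>>> carry_out --pt "0 0 16 66.6 530 0 0" --pt "0 0 16 66.6 530 0 0" --pt "0 0 16 66.6 530 0 0" --pt "0 0 16 66.6 530 0 0" --pt "0 0 16 66.6 530 0 0" --pt "0 0 16 66.6 530 0 0" --pt "0 0 16 66.6 530 0 0" --pt "0 0 16 66.6 530 0 0" --pt "0 0 16 66.6 530 0 0" --pt "0 0 16 66.6 530 0 0" --pt "0 0 16 66.6 530 0 0" --pt "0 0 16 66.6 530 0 0" --pt "0 0 16 66.6 530 0 0" --pt "0 0 16 66.6 530 0 0" --pt "0 0 16 66.6 530 0 0" --pt "0 0 16 66.6 530 0 0"

```text
time_s: 9.0
ee_pos: [575.5, -295.0, 262.2]
ee_rot: [180.0, -0.0, -16.9]
force: [0.7, 0.5, 0.0]
gripper_width: 45.5
gripper_force: 0.0
```

```bash
python3 - <<'E'
from workcell import *
import cv2,numpy as np
s=state();print(s['ee_pos'],s['ee_rot'],s['force'],s['gripper_width'])
a=grab_frame("side")[240:355,285:380,::-1];b=grab_frame("side")[70:220,270:400,::-1]
a=cv2.resize(a,(390,472),interpolation=2);b=cv2.resize(b,(409,472),interpolation=2)
cv2.imwrite("pics/w2.png",np.hstack([a,b]))
E
```

```text
[ 575.47292095 -295.00543229  262.15949535] [ 1.79997327e+02 -2.57880782e-02 -1.68687885e+01] [0.70079923 0.46270255 0.03778533] 45.49346864488596
```

View pics/w2.png

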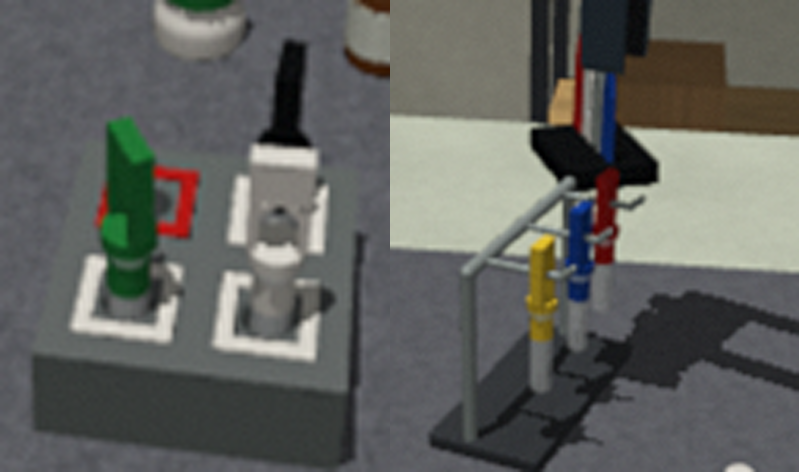

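The white tube stands fully down, upright, at crop (272,300). The gripper is above the red tube, which is at crop (607,200). Descending to grasp it.

>>> carry_out --pt "0 0 0 0.8 1 25 0" --pt "0 0 0 0.8 1 50 0" --pt "0 0 0 0.8 1 70 0" --pt "0 0 0 0.8 1 85 0" --pt "0 0 0 0.8 1 95 0" --pt "0 0 0 0.8 1 102 0" --pt "0 0 0 0.8 1 102 0" --pt "0 0 0 0.8 1 102 -1" --pt "0 0 0 0.8 1 102 -1" --pt "0 0 0 0.8 1 102 -1" --pt "0 0 0 0.8 1 102 -1" --pt "0 0 0 0.8 1 102 -1" --pt "0 0 0 0.8 1 102 -1" --pt "0 0 0 0.8 1 102 -1" --force 20

```text
time_s: 10.5
ee_pos: [576.2, -297.6, 160.4]
ee_rot: [180.0, -0.1, -17.0]
force: [0.3, 0.2, 4.4]
gripper_width: 25.2
gripper_force: 20.1
```

>>> carry_out --pt "0 0 0 0 0 -5 -1" --pt "0 0 0 0 0 -10 -1" --pt "0 0 0 0 0 -13.5 -1" --pt "0 0 0 0 0 -13.5 -1" --pt "0 0 0 -8 -0.2 -13.5 -1" --pt "0 0 0 -16 -0.3 -13.5 -1" --pt "0 0 0 -24 -0.5 -13.5 -1" --pt "0 0 0 -32 -0.6 -13.5 -1" --pt "0 0 0 -40 -0.7 -13.5 -1" --pt "0 0 0 -50 -0.9 -13.5 -1" --pt "0 0 0 -65 -1 -13.5 -1" --pt "0 0 0 -80 -1 -13.5 -1" --pt "0 0 0 -80 -1 -13.5 -1"

```text
time_s: 11.8
ee_pos: [497.7, -272.5, 173.5]
ee_rot: [-180.0, 0.1, -17.0]
force: [0.0, 0.3, -0.6]
gripper_width: 25.1
gripper_force: 19.9
```

```bash
python3 - <<'E'
from workcell import *
import cv2,numpy as np
a=grab_frame("side")[70:220,270:420,::-1];b=grab_frame("top")[130:270,340:500,::-1]
a=cv2.resize(a,(400,400),interpolation=2);b=cv2.resize(b,(400,350),interpolation=2)
b=cv2.copyMakeBorder(b,0,50,0,0,0);cv2.imwrite("pics/r1.png",np.hstack([a,b]))
E
```

```text
(no output)
```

View pics/r1.png

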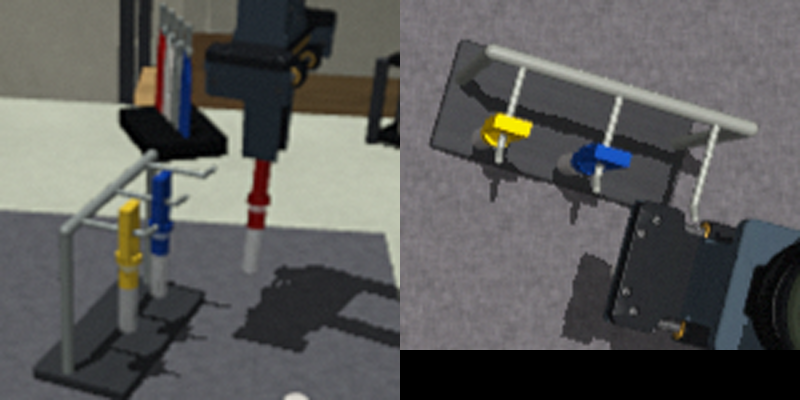

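Red is off its hook, with the other two undisturbed. Red's foot is at crop (250,272) and its shaft at (262,165). I'll check the lean against the projection of a vertical line.

```bash
python3 - <<'E'
from h import *
k=400/150
P=[[497.7,-272.5,z] for z in (74,160)]
print((proj("side",P)-[270,70])*k)
# detect red tube: cap (red) centroid per row and pale shaft
im=grab_frame("side")[70:220,270:420].astype(int)
for r in range(58,104,4):
    row=im[r]; m=(row[:,0]-row[:,1]>60) if r<86 else (row.min(1)>95)
    c=np.where(m[75:115])[0]+75
    if len(c): print(r*k,(c.min()*k).round(),(c.max()*k).round(),(c.mean()+.5)*k)
E
```

```text
[[254.59373343 265.59403517]
 [261.06709179 189.25805412]]
165.33333333333331 253.0 261.0 258.66666666666663
176.0 253.0 261.0 258.66666666666663
186.66666666666666 253.0 261.0 258.66666666666663
197.33333333333331 248.0 264.0 257.3333333333333
218.66666666666666 248.0 259.0 254.66666666666666
229.33333333333331 243.0 304.0 258.66666666666663
240.0 200.0 304.0 252.88888888888886
250.66666666666666 205.0 264.0 246.37037037037035
261.3333333333333 224.0 291.0 254.96296296296296
272.0 211.0 267.0 238.28571428571428
```

>>> carry_out --pt "0 0 0 0 0 -40 -1" --pt "0 0 0 0 0 -80 -1" --pt "0 0 0 0 0 -100 -1" --pt "0 0 -60 -55 -448.5 -100 -1" --pt "0 0 -60 -55 -448.5 -100 -1" --pt "0 0 -60 -55 -448.5 -100 -1" --pt "0 0 -60 -55 -448.5 -100 -1" --pt "0 0 -60 -55 -448.5 -100 -1" --pt "0 0 -60 -55 -448.5 -100 -1" --pt "0 0 -60 -55 -448.5 -100 -1" --pt "0 0 -60 -55 -448.5 -100 -1" --pt "0 0 -60 -55 -448.5 -100 -1" --pt "0 0 -60 -55 -448.5 -100 -1" --pt "0 0 -60 -55 -448.5 -100 -1" --pt "0 0 -60 -55 -448.5 -100 -1" --pt "0 0 -60 -55 -448.5 -100 -1" --pt "0 0 -60 -55 -448.5 -100 -1"

```text
time_s: 13.65
ee_pos: [577.9, 170.5, 273.5]
ee_rot: [180.0, -0.0, 42.9]
force: [-0.9, -0.1, 0.2]
gripper_width: 25.0
gripper_force: 19.9
```

>>> carry_out --pt "0 0 0 0 0 25 -1" --pt "0 0 0 0 0 50 -1" --pt "0 0 0 0 0 75 -1" --pt "0 0 0 0 0 95 -1" --pt "0 0 0 0 0 103 -1" --pt "0 0 0 0 0 105 -1" --pt "0 0 0 0 0 105 -1" --pt "0 0 0 0 0 105 -1"

```text
time_s: 14.45
ee_pos: [578.6, 172.0, 169.6]
ee_rot: [179.9, -0.1, 43.0]
force: [0.1, -0.6, -0.2]
gripper_width: 25.4
gripper_force: 19.9
```

```bash
python3 - <<'E'
from h import *
import cv2
s=state();print(s['ee_pos'],s['ee_rot'],s['force'],s['gripper_width'])
a=grab_frame("side")[200:350,270:390,::-1]
k=5;x0,y0=285,240
a=grab_frame("side")[y0:y0+100,x0:x0+90,::-1];
cv2.imwrite("pics/r2.png",cv2.resize(a,None,fx=6,fy=6,interpolation=2))
x,y,z=s['ee_pos']
p=lambda P:((proj("side",P)-[x0,y0]+.5)*6-.5).round()
print("tube axis z61,100,135",p([[x,y,61],[x,y,100],[x,y,135]]).tolist(),"hole",p([[576.2,172.6,50],[575.7,172.6,50]]).tolist())
E
```

```text
[578.64435337 171.95748566 169.58514412] [ 1.79928901e+02 -1.26886553e-01  4.30239006e+01] [ 0.08426048 -0.59780784 -0.16459262] 25.400842380867882
tube axis z61,100,135 [[213.0, 264.0], [215.0, 169.0], [217.0, 80.0]] hole [[220.0, 292.0], [221.0, 292.0]]
```

View pics/r2.png

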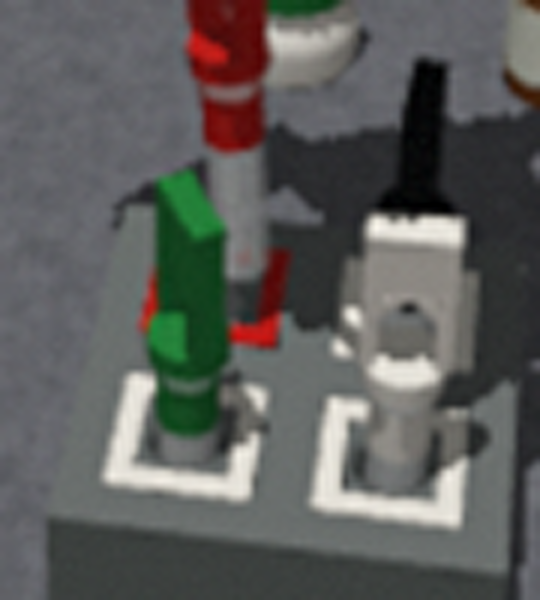

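The red tube leans in the grip: its band is centred at crop (235,150), where a vertical tube would be at about 215. It swung about the closing axis, so I'll measure this with code before turning it back.

```bash
cat > lean.py <<'E'
from h import *
s=state(); x,y,z=s['ee_pos']; im=np.mean([grab_frame("side").astype(float) for _ in range(2)],0)
print(s['ee_pos'].round(1),s['ee_rot'].round(2))
w=np.clip((im[:,:,0]-im[:,:,1]-15)/60,0,1)
ax=proj("side",[[x,y,q] for q in range(50,191)])
O=[];V=[]
for r in range(236,266):
    c0=int(np.interp(r,ax[::-1,1],ax[::-1,0])); seg=w[r,c0-9:c0+16]
    zz=np.interp(r,ax[::-1,1],np.arange(190,49,-1)); cc=(seg*np.arange(c0-9,c0+16)).sum()/max(seg.sum(),.01); 
    print(r,round(zz),"w",round(seg.sum(),1),"off",round(cc-np.interp(r,ax[::-1,1],ax[::-1,0]),2)) if r%3==0 else 0
E
python3 lean.py
```

```text
[578.4 172.1 169.4] [ 1.7994e+02 -1.1000e-01  4.3030e+01]
237 170 w 12.3 off 0.9
240 164 w 11.9 off 1.1
243 157 w 12.0 off 1.38
246 151 w 12.6 off 1.3
249 144 w 13.0 off 1.72
252 137 w 11.8 off 1.73
255 130 w 2.3 off 2.97
258 123 w 9.7 off 2.63
261 116 w 9.9 off 2.83
264 109 w 7.5 off 2.52
```

>>> carry_out --pt "0 1.5 0 0 -1 0 -1" --pt "0 3 0 0 -2 0 -1" --pt "0 4.5 0 0 -2.2 0 -1" --pt "0 4.5 0 0 -2.2 0 -1" --pt "0 4.5 0 0 -2.2 0 -1" --force 25

```text
time_s: 15.15
ee_pos: [576.4, 173.5, 168.6]
ee_rot: [180.0, -4.5, 43.0]
force: [0.7, 0.6, -0.8]
gripper_width: 24.8
gripper_force: 24.9
```

```bash
python3 lean.py; python3 -c "
from h import *
s=state();print(s['force'],R.from_euler('xyz',s['ee_rot'],degrees=True).apply([0,0,-19])+s['ee_pos'])"
```

```text
[576.4 173.5 168.6] [179.98  -4.51  43.03]
237 172 w 13.0 off 0.72
240 165 w 12.8 off 0.82
243 159 w 12.1 off 0.99
246 152 w 12.9 off 0.9
249 145 w 13.4 off 0.88
252 138 w 12.9 off 1.02
255 132 w 6.9 off 1.16
258 125 w 8.5 off 0.98
261 118 w 9.9 off 1.08
264 111 w 10.2 off 1.3
[ 0.12595711 -0.67087002 -0.29958915] [575.52484061 172.6792547  187.33815749]
```

>>> carry_out --pt "0 1 0 1.5 0 0 -1" --pt "0 1 0 1.1 0 5 -1" --pt "0 1 0 0.7 0 10 -1" --pt "0 1 0 0.5 0 13 -1" --pt "0 1 0 0.5 0 13 -1" --pt "0 1 0 0.5 0 13 -1"

```text
time_s: 15.85
ee_pos: [577.5, 174.5, 155.1]
ee_rot: [-180.0, -5.5, 43.0]
force: [0.4, 0.5, -0.3]
gripper_width: 25.0
gripper_force: 24.9
```

```bash
python3 lean.py && python3 - <<'E'
from h import *
import cv2
s=state();print(s['force'])
x0,y0=285,240
cv2.imwrite("pics/r3.png",cv2.resize(grab_frame("side")[y0:y0+90,x0:x0+90,::-1],None,fx=6.6,fy=6.6,interpolation=2))
E
```

```text
[577.5 174.5 155.1] [-180.     -5.49   43.04]
237 172 w 4.3 off -3.83
240 166 w 11.3 off 0.9
243 159 w 13.4 off 0.84
246 153 w 12.8 off 0.66
249 146 w 11.6 off 0.69
252 139 w 13.0 off 0.93
255 132 w 13.5 off 0.73
258 126 w 12.9 off 0.83
261 119 w 8.4 off 0.97
264 111 w 7.5 off 0.55
[-0.15762085  0.01899607 -1.31012146]
```

The tube is now vertical and centred on the hole to within about 1 mm. Inserting.

>>> carry_out --pt "0 0 0 -0.4 0 4 -1" --pt "0 0 0 -0.8 0 8 -1" --pt "0 0 0 -1.2 0 12 -1" --pt "0 0 0 -1.5 0 16 -1" --pt "0 0 0 -1.9 0 20 -1" --pt "0 0 0 -1.9 0 20 -1"

```text
time_s: 16.6
ee_pos: [588.2, 175.8, 147.1]
ee_rot: [179.1, -6.9, 43.1]
force: [2.0, -3.1, 36.9]
gripper_width: 25.5
gripper_force: 26.8
```

It's blocked on the rim (37 N), so I'll back off and look again.

>>> carry_out --pt "0 0 0 0.5 0 -5 -1" --pt "0 0 0 1 0 -12 -1" --pt "0 0 0 2 0 -20 -1" --pt "0 0 0 2.4 0 -25 -1" --pt "0 0 0 2.4 0 -25 -1" --pt "0 0 0 2.4 0 -25 -1"

```text
time_s: 17.2
ee_pos: [577.0, 174.5, 159.6]
ee_rot: [-180.0, -5.4, 43.0]
force: [0.5, 0.3, -0.1]
gripper_width: 25.5
gripper_force: 24.7
```

```bash
python3 lean.py && python3 - <<'E'
from h import *
import cv2
s=state();print(s['force'])
a=grab_frame("side")[230:330,290:370,::-1];b=grab_frame("top")[175:265,160:260,::-1]
a=cv2.resize(a,(480,600),interpolation=2);b=cv2.resize(b,(320,288),interpolation=2)
b=cv2.copyMakeBorder(b,0,312,0,0,0);cv2.imwrite("pics/r4.png",np.hstack([a,b]))
x,y,z=s['ee_pos']; g=R.from_euler('xyz',s['ee_rot'],degrees=True).apply([0,0,-19])+s['ee_pos'];print(g)
print(((proj("side",[[576.2,172.6,50],[g[0],g[1],z-100],[g[0],g[1],z-60]])-[290,230]+.5)*6-.5).round().tolist())
E
```

```text
[577.  174.5 159.6] [-179.96   -5.43   43.04]
237 172 w 6.6 off 0.91
240 166 w 12.9 off 1.64
243 159 w 12.6 off 1.99
246 153 w 12.0 off 2.21
249 146 w 12.4 off 2.46
252 139 w 13.6 off 2.38
255 132 w 12.9 off 2.77
258 126 w 9.8 off 2.68
261 119 w 4.8 off 3.38
264 112 w 10.1 off 3.68
[ 0.35694499  0.16367047 -1.07861252]
[575.69206244 173.26139454 178.36413397]
[[190.0, 352.0], [192.0, 331.0], [194.0, 234.0]]
```

View pics/r4.png

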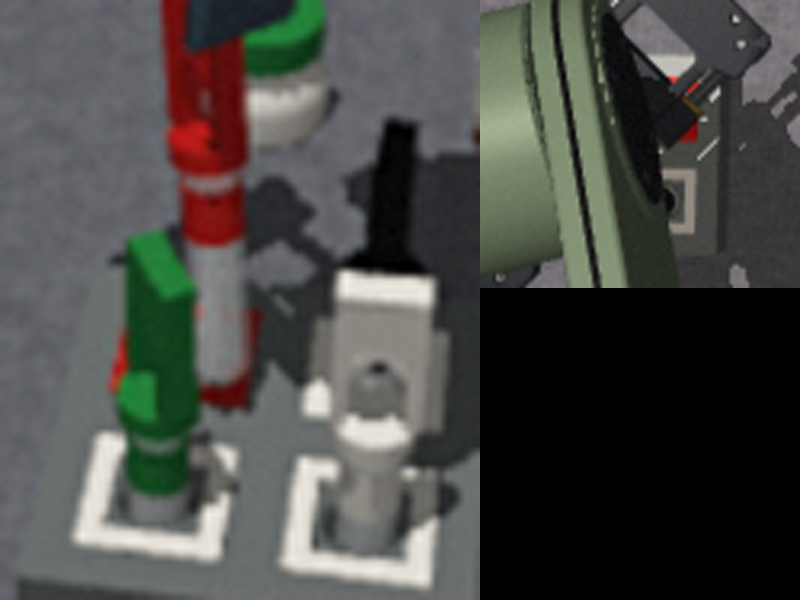

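The tube is leaning again: its foot is at about crop (225,370), while the hole is at (190,352). One camera can't tell the lean direction, so I'll raise the tube and measure the cap and tab offsets by code at two yaws, 90° apart.

>>> carry_out --pt "0 -5.5 0 0 0 -30 -1" --pt "0 -5.5 0 0 0 -60 -1" --pt "0 -5.5 0 0 0 -80 -1" --pt "0 -5.5 0 0 0 -80 -1" --pt "0 -5.5 0 0 0 -80 -1"

```text
time_s: 17.9
ee_pos: [571.5, 169.3, 239.2]
ee_rot: [-180.0, 0.0, 43.0]
force: [0.2, 0.6, -1.6]
gripper_width: 25.4
gripper_force: 24.7
```

```bash
cat > l2.py <<'E'
from h import *
import cv2
s=state(); x,y,z=s['ee_pos']; im=np.mean([grab_frame("side").astype(float) for _ in range(2)],0)
print(s['ee_pos'].round(1),s['ee_rot'].round(2))
ax=proj("side",[[x,y,q] for q in np.arange(z-130,z+20)])
m=((im[:,:,0]-im[:,:,1]>40)&(im[:,:,0]-im[:,:,2]>30)).astype(np.uint8)
for r in range(int(ax[-1,1]),int(ax[0,1]),2):
    c=np.interp(r,ax[::-1,1],ax[::-1,0]); zz=np.interp(r,ax[::-1,1],np.arange(z-130,z+20)[::-1])
    lo=int(c)-22; idx=np.where(m[r,lo:lo+45])[0]+lo
    g=im[r,lo+10:lo+40].mean(1).astype(int)
    # run-length limits of red
    print(r,"z-tcp",int(zz-z),"c",round(c,1),"red",(idx.min(),idx.max(),round(idx.mean()-c,2)) if len(idx)>2 else "-", g.tolist() if zz-z<-65 else "")
E
python3 l2.py
```

```text
[571.5 169.3 239.2] [-1.7998e+02  4.0000e-02  4.3040e+01]
192 z-tcp 20 c 326.6 red (np.int64(321), np.int64(323), np.float64(-4.58)) 
194 z-tcp 17 c 326.5 red (np.int64(321), np.int64(323), np.float64(-4.54)) 
196 z-tcp 13 c 326.5 red (np.int64(321), np.int64(334), np.float64(1.77)) 
198 z-tcp 9 c 326.4 red (np.int64(322), np.int64(334), np.float64(1.58)) 
200 z-tcp 5 c 326.4 red (np.int64(322), np.int64(334), np.float64(1.64)) 
202 z-tcp 1 c 326.3 red (np.int64(322), np.int64(335), np.float64(2.19)) 
204 z-tcp -2 c 326.2 red (np.int64(322), np.int64(335), np.float64(2.25)) 
206 z-tcp -5 c 326.2 red (np.int64(323), np.int64(335), np.float64(2.81)) 
208 z-tcp -9 c 326.1 red (np.int64(323), np.int64(335), np.float64(2.87)) 
210 z-tcp -13 c 326.1 red (np.int64(323), np.int64(336), np.float64(3.43)) 
212 z-tcp -17 c 326.0 red (np.int64(323), np.int64(336), np.float64(3.49)) 
214 z-tcp -21 c 326.0 red (np.int64(323), np.int64(336), np.float64(3.54)) 
216 z-tcp -26 c 325.9 red (np.int64(324), np.int64(336), np.float64(4.1)) 
218 z-tcp -30 c 325.8 red (np.int64(324), np.int64(335), np.float
[... 2173 characters left out ...]
28, 133, 134, 132, 120, 99, 88, 95]
256 z-tcp -112 c 324.7 red - [100, 100, 101, 104, 104, 107, 108, 107, 100, 93, 98, 100, 103, 100, 100, 103, 105, 102, 100, 102, 104, 104, 108, 110, 109, 103, 102, 99, 99, 97]
258 z-tcp -117 c 324.7 red - [104, 104, 106, 105, 107, 108, 109, 105, 101, 98, 97, 99, 101, 101, 102, 102, 102, 99, 100, 98, 98, 98, 90, 72, 62, 44, 45, 43, 45, 57]
260 z-tcp -122 c 324.6 red - [103, 99, 100, 103, 104, 105, 104, 98, 100, 100, 99, 99, 103, 104, 106, 110, 107, 103, 97, 78, 69, 61, 43, 41, 44, 43, 44, 45, 45, 42]
262 z-tcp -126 c 324.6 red - [102, 97, 95, 97, 102, 107, 104, 103, 100, 101, 103, 106, 109, 103, 94, 75, 63, 43, 41, 41, 41, 43, 43, 45, 45, 42, 42, 43, 44, 47]
```

>>> carry_out --pt "0 0 80 0 0 0 -1" --pt "0 0 80 0 0 0 -1" --pt "0 0 80 0 0 0 -1" --pt "0 0 80 0 0 0 -1" --pt "0 0 80 0 0 0 -1" --pt "0 0 80 0 0 0 -1" --pt "0 0 80 0 0 0 -1" --pt "0 0 80 0 0 0 -1" --pt "0 0 80 0 0 0 -1" --pt "0 0 80 0 0 0 -1" --pt "0 0 80 0 0 0 -1" --pt "0 0 80 0 0 0 -1" --pt "0 0 80 0 0 0 -1"

```text
time_s: 19.3
ee_pos: [571.6, 169.3, 239.3]
ee_rot: [179.9, 0.0, -36.9]
force: [-0.8, -0.7, -0.5]
gripper_width: 25.3
gripper_force: 24.7
```

```bash
python3 l2.py
```

```text
[571.6 169.3 239.3] [ 1.7995e+02  4.0000e-02 -3.6920e+01]
193 z-tcp 19 c 326.5 red (np.int64(329), np.int64(333), np.float64(4.47)) 
195 z-tcp 15 c 326.5 red (np.int64(318), np.int64(333), np.float64(-0.59)) 
197 z-tcp 11 c 326.4 red (np.int64(318), np.int64(332), np.float64(-1.65)) 
199 z-tcp 7 c 326.4 red (np.int64(318), np.int64(332), np.float64(-1.36)) 
201 z-tcp 3 c 326.3 red (np.int64(318), np.int64(331), np.float64(-1.8)) 
203 z-tcp 0 c 326.2 red (np.int64(318), np.int64(331), np.float64(-1.74)) 
205 z-tcp -4 c 326.2 red (np.int64(317), np.int64(331), np.float64(-2.26)) 
207 z-tcp -8 c 326.1 red (np.int64(317), np.int64(331), np.float64(-2.2)) 
209 z-tcp -12 c 326.1 red (np.int64(317), np.int64(331), np.float64(-2.07)) 
211 z-tcp -16 c 326.0 red (np.int64(317), np.int64(330), np.float64(-2.51)) 
213 z-tcp -20 c 326.0 red (np.int64(316), np.int64(329), np.float64(-3.45)) 
215 z-tcp -24 c 325.9 red (np.int64(317), np.int64(329), np.float64(-2.9)) 
217 z-tcp -28 c 325.8 red (np.int64(317), np.int64(329), np.float64(-2.84)) 
219 z-tcp -32 c 325.8 red (np.int64(320), np.int64(328),
[... 2166 characters left out ...]
 83, 93]
255 z-tcp -110 c 324.7 red - [100, 103, 116, 135, 146, 142, 135, 131, 124, 116, 104, 99, 102, 102, 103, 103, 103, 102, 99, 103, 101, 92, 90, 92, 94, 98, 99, 93, 93, 97]
257 z-tcp -115 c 324.7 red - [102, 102, 101, 103, 109, 115, 119, 113, 109, 100, 96, 101, 103, 101, 102, 105, 103, 100, 98, 100, 99, 99, 101, 103, 103, 101, 103, 104, 102, 102]
259 z-tcp -120 c 324.6 red - [104, 102, 104, 106, 106, 108, 106, 103, 101, 101, 98, 98, 100, 100, 101, 106, 104, 104, 101, 97, 96, 97, 99, 102, 103, 104, 105, 106, 106, 106]
261 z-tcp -124 c 324.6 red - [101, 98, 95, 97, 101, 105, 104, 100, 101, 103, 105, 106, 105, 104, 105, 107, 105, 98, 97, 99, 101, 98, 102, 104, 102, 100, 100, 102, 103, 103]
```

The lean is along the tool's y axis, about 8–9° in the closing plane. A harder grip may square the tab to the pads, so I'll try that and measure again.

>>> carry_out --pt "0 0 0 0 0 0 -1" --pt "0 0 0 0 0 0 -1" --pt "0 0 0 0 0 0 -1" --pt "0 0 0 0 0 0 -1" --force 55

```text
time_s: 19.8
ee_pos: [571.8, 169.3, 240.0]
ee_rot: [180.0, -0.0, -37.0]
force: [-0.2, -0.6, -0.3]
gripper_width: 24.1
gripper_force: 54.5
```

```bash
cat > l3.py <<'E'
from h import *
# cap (tcp-26) and band (tcp-48) centre columns minus the tcp axis, per-row, red limits at half level
s=state(); x,y,z=s['ee_pos']; im=np.mean([grab_frame("side").astype(float) for _ in range(3)],0)
d=im[:,:,0]-im[:,:,1]
zs=np.arange(z-130,z+20); ax=proj("side",np.c_[np.full(150,x),np.full(150,y),zs])
sc=np.linalg.norm(proj("side",[[x+1,y,z-40]])-proj("side",[[x,y,z-40]]))
V=[]
for r in range(int(np.interp(-(z+2),-zs[::-1],ax[::-1,1])),int(ax[0,1])-20):
    c=np.interp(r,ax[::-1,1],ax[::-1,0]); zz=np.interp(r,ax[::-1,1],zs[::-1])
    lo=int(c)-16; seg=d[r,lo:lo+33]; i=np.where(seg>30)[0]
    if len(i)<6 or i[-1]-i[0]+1-len(i)>4: continue
    V.append((zz-z,(i[0]+i[-1])/2+lo+.0-c,len(i)))
V=np.array(V); p=np.polyfit(V[:,0],V[:,1],1)
print(s['ee_pos'].round(1),s['ee_rot'].round(2),s['gripper_width'].round(2),"scale",sc.round(3))
print("slope px/mm up",p[0].round(4),"-> world-x per mm down",(p[0]/sc).round(4),"offset mm(world x) at tcp",(-p[1]/sc).round(2), "at foot(-100)",(-(p[1]-100*p[0])/sc).round(2))
print(V.round(1).tolist())
E
python3 l3.py
```

```text
Traceback (most recent call last):
  File "l3.py", line 14, in <module>
    print(s['ee_pos'].round(1),s['ee_rot'].round(2),s['gripper_width'].round(2),"scale",sc.round(3))
                                                    ^^^^^^^^^^^^^^^^^^^^^^^^
AttributeError: 'float' object has no attribute 'round'
```

```bash
sed -i "s/s\['gripper_width'\].round(2)/round(s['gripper_width'],2)/" l3.py && python3 l3.py
```

```text
[571.8 169.3 240. ] [ 1.800e+02 -1.000e-02 -3.696e+01] 24.07 scale 0.588
slope px/mm up 0.041 -> world-x per mm down 0.0698 offset mm(world x) at tcp 3.18 at foot(-100) 10.16
[[3.1, -1.7, 16.0], [1.1, -2.1, 15.0], [-0.8, -2.1, 15.0], [-2.8, -2.1, 13.0], [-4.7, -2.0, 14.0], [-6.7, -2.0, 14.0], [-8.7, -2.0, 14.0], [-10.7, -2.0, 14.0], [-12.7, -2.4, 16.0], [-14.6, -2.4, 16.0], [-16.7, -2.9, 15.0], [-18.7, -2.8, 15.0], [-20.7, -2.8, 15.0], [-22.7, -2.8, 15.0], [-24.7, -3.3, 14.0], [-26.8, -3.2, 14.0], [-28.8, -3.2, 14.0], [-30.8, -2.7, 13.0], [-32.9, -2.1, 10.0], [-39.1, -3.6, 7.0], [-41.2, -3.5, 11.0], [-43.3, -3.5, 11.0], [-45.3, -3.5, 11.0], [-47.4, -3.9, 10.0], [-49.6, -3.9, 10.0], [-51.7, -4.4, 11.0], [-53.8, -4.3, 11.0], [-55.9, -4.8, 10.0], [-58.0, -4.3, 9.0], [-60.2, -3.8, 6.0]]
```

>>> carry_out --pt "0 0 -8 0 0 0 -1" --pt "0 0 -16 0 0 0 -1" --pt "0 0 -24 0 0 0 -1" --pt "0 0 -32 0 0 0 -1" --pt "0 0 -40 0 0 0 -1" --pt "0 0 -48 0 0 0 -1" --pt "0 0 -56 0 0 0 -1" --pt "0 0 -64 0 0 0 -1" --pt "0 0 -72 0 0 0 -1" --pt "0 0 -80 0 0 0 -1" --pt "0 0 -88 0 0 0 -1" --pt "0 0 -96 0 0 0 -1" --pt "0 0 -104 0 0 0 -1" --pt "0 0 -112 0 0 0 -1" --pt "0 0 -120 0 0 0 -1" --pt "0 0 -127 0 0 0 -1" --pt "0 0 -127 0 0 0 -1" --pt "0 0 -127 0 0 0 -1"

```text
time_s: 21.9
ee_pos: [571.9, 169.3, 240.0]
ee_rot: [180.0, 0.0, 89.9]
force: [-0.2, 0.7, -1.4]
gripper_width: 24.1
gripper_force: 54.5
```

```bash
python3 l3.py
```

```text
[571.9 169.3 240. ] [180.     0.    89.89] 24.07 scale 0.588
slope px/mm up -0.1147 -> world-x per mm down -0.195 offset mm(world x) at tcp -4.4 at foot(-100) -23.9
[[-6.7, 3.5, 14.0], [-8.7, 4.0, 17.0], [-10.7, 4.1, 17.0], [-12.6, 4.1, 17.0], [-14.6, 3.6, 16.0], [-16.6, 4.1, 15.0], [-18.6, 4.2, 15.0], [-20.7, 4.7, 14.0], [-22.7, 5.2, 13.0], [-24.7, 5.3, 13.0], [-26.7, 5.3, 11.0], [-28.8, 6.3, 11.0], [-30.8, 6.3, 8.0], [-32.9, 6.4, 7.0], [-34.9, 6.9, 10.0], [-37.0, 7.4, 11.0], [-39.1, 7.5, 11.0], [-41.2, 7.5, 11.0], [-43.2, 7.5, 11.0], [-45.3, 8.1, 10.0], [-47.4, 7.6, 9.0], [-49.5, 7.6, 7.0]]
```

>>> carry_out --pt "-3 0.5 0 0 0 0 -1" --pt "-6 1 0 0 0 0 -1" --pt "-9.5 1.6 0 0 0 0 -1" --pt "-9.5 1.6 0 0 0 0 -1" --pt "-9.5 1.6 0 0 0 0 -1"

```text
time_s: 22.55
ee_pos: [571.8, 169.4, 240.4]
ee_rot: [170.5, -1.6, 90.1]
force: [-0.3, -0.7, -0.7]
gripper_width: 24.5
gripper_force: 54.5
```

```bash
python3 l3.py
```

```text
[571.8 169.4 240.4] [170.5   -1.59  90.14] 24.46 scale 0.588
slope px/mm up -0.0124 -> world-x per mm down -0.0211 offset mm(world x) at tcp -4.24 at foot(-100) -6.35
[[-9.1, 2.5, 16.0], [-11.1, 2.6, 16.0], [-13.0, 2.6, 16.0], [-15.0, 2.6, 16.0], [-17.0, 2.6, 16.0], [-19.0, 3.2, 15.0], [-21.1, 2.7, 14.0], [-23.1, 2.7, 14.0], [-25.1, 2.8, 14.0], [-27.1, 2.8, 12.0], [-29.2, 3.3, 11.0], [-31.2, 2.8, 10.0], [-35.3, 2.9, 10.0], [-37.4, 2.9, 10.0], [-39.5, 3.0, 10.0], [-41.6, 3.0, 10.0], [-43.6, 3.0, 10.0], [-45.7, 3.0, 10.0], [-47.8, 3.1, 10.0], [-49.9, 3.1, 10.0], [-52.1, 3.1, 8.0]]
```

```bash
cat > ts.py <<'E'
from h import *
import sys
s=state(); r=R.from_euler('xyz',s['ee_rot'],degrees=True)
print(s['ee_pos'].round(1)); print("tool shift",r.inv().apply(np.array(eval(sys.argv[1]),float)).round(1).tolist())
E
python3 ts.py "[[9.5,3.4,0],[9.5,3.4,-65],[0,0,-10]]"
```

```text
[572.5 169.4 240. ]
tool shift [[3.4, 9.4, 1.7], [1.6, -1.3, 65.7], [-0.3, -1.6, 9.9]]
```

>>> carry_out --pt "-1 0 0 3.4 9.4 1.7 -1" --pt "-1 0 0 3 6 22 -1" --pt "-1 0 0 2.4 3 42 -1" --pt "-1 0 0 1.8 0 57 -1" --pt "-1 0 0 1.6 -1.3 65.7 -1" --pt "-1 0 0 1.6 -1.3 65.7 -1" --pt "-1 0 0 1.6 -1.3 65.7 -1"

```text
time_s: 23.4
ee_pos: [582.2, 173.0, 175.5]
ee_rot: [169.4, -1.6, 90.2]
force: [1.3, 0.0, -0.4]
gripper_width: 24.1
gripper_force: 54.5
```

```bash
python3 l3.py; python3 ts.py "[[1,0,0],[0,1,0],[0,0,-10]]"; python3 - <<'E'
from h import *
im=grab_frame("side").astype(float)
# red ring: pixel limits in the near edge, and shaft rows
d=im[:,:,0]-im[:,:,1]
for r in range(268,300,2):
    i=np.where(d[r,300:350]>40)[0]+300
    print(r,i.tolist() if len(i) else "-", im[r,314:336].mean(1).astype(int).tolist())
print(proj("side",[[576.6,172.6,50],[576.6,172.6,75],[576.6-9,172.6,75],[576.6+9,172.6,75]]).round(1).tolist())
E
```

```text
[582.2 173.  175.5] [169.43  -1.61  90.17] 24.06 scale 0.562
slope px/mm up -0.0164 -> world-x per mm down -0.0293 offset mm(world x) at tcp -3.72 at foot(-100) -6.64
[[3.9, 2.0, 11.0], [-6.9, 2.5, 15.0], [-9.0, 2.1, 15.0], [-11.2, 2.1, 15.0], [-13.4, 2.1, 15.0], [-15.6, 2.1, 15.0], [-17.8, 2.6, 14.0], [-20.0, 2.7, 14.0], [-22.2, 2.2, 13.0], [-24.5, 2.2, 13.0], [-26.7, 2.7, 12.0], [-29.0, 2.7, 10.0], [-31.2, 2.8, 10.0], [-33.5, 2.8, 7.0], [-35.7, 2.8, 10.0], [-38.0, 2.8, 10.0], [-40.3, 2.8, 10.0], [-42.6, 2.9, 10.0], [-44.9, 2.9, 10.0], [-47.2, 2.9, 10.0], [-49.5, 2.4, 9.0], [-51.8, 2.9, 8.0]]
[582.1 173.  176.1]
tool shift [[-0.0, 1.0, 0.2], [1.0, -0.0, 0.0], [-0.3, -1.8, 9.8]]
268 - [94, 93, 95, 111, 118, 114, 112, 108, 103, 104, 102, 100, 95, 96, 99, 102, 98, 96, 95, 94, 98, 101]
270 - [72, 70, 71, 87, 110, 116, 114, 114, 107, 104, 103, 100, 98, 97, 94, 95, 98, 98, 99, 98, 99, 103]
272 - [71, 70, 73, 70, 85, 102, 115, 112, 108, 104, 101, 99, 99, 102, 96, 95, 97, 96, 97, 98, 103, 108]
274 - [66, 72, 72, 71, 72, 74, 96, 110, 102, 98, 93, 87, 75, 74, 83, 102, 104, 105, 101, 98, 98, 1
[... 816 characters left out ...]
329, 330, 331] [32, 34, 34, 36, 34, 39, 38, 37, 43, 50, 48, 49, 76, 101, 93, 83, 79, 72, 78, 109, 110, 109]
292 [308, 309, 310, 328, 329, 330, 331] [65, 52, 35, 35, 36, 35, 36, 36, 43, 58, 79, 97, 107, 103, 77, 79, 81, 91, 97, 107, 108, 107]
294 [308, 309, 323, 324, 325, 326, 327, 328, 329, 330, 331] [73, 62, 39, 35, 35, 38, 37, 36, 42, 73, 97, 99, 103, 96, 81, 78, 77, 91, 109, 107, 109, 107]
296 [323, 324, 325, 326, 327, 328, 329, 330] [74, 62, 35, 37, 36, 39, 37, 36, 36, 55, 78, 77, 76, 81, 78, 76, 74, 77, 109, 108, 108, 107]
298 - [75, 63, 39, 36, 36, 38, 36, 34, 39, 75, 112, 108, 101, 98, 90, 91, 89, 95, 110, 108, 107, 108]
[[321.0, 288.2], [321.2, 278.4], [326.1, 278.8], [316.4, 278.0]]
```

>>> carry_out --pt "-1 0 0 0.3 0.4 0 -1" --pt "-1 0 0 0.2 -0.7 6 -1" --pt "-1 0 0 0 -1.8 12 -1" --pt "-1 0 0 -0.2 -2.9 18 -1" --pt "-1 0 0 -0.3 -3.6 22 -1" --pt "-1 0 0 -0.4 -4.3 26 -1" --pt "-1 0 0 -0.5 -4.7 28 -1" --pt "-1 0 0 -0.5 -4.7 28 -1"

```text
time_s: 24.4
ee_pos: [581.7, 173.0, 146.3]
ee_rot: [168.5, -1.6, 90.2]
force: [-0.6, 0.3, 0.5]
gripper_width: 24.1
gripper_force: 54.6
```

```bash
python3 l3.py|head -2;python3 ts.py "[[0,0,-10]]"
```

```text
[581.7 173.  146.3] [168.53  -1.59  90.16] 24.11 scale 0.55
slope px/mm up -0.0072 -> world-x per mm down -0.0131 offset mm(world x) at tcp -3.64 at foot(-100) -4.95
[582.  173.1 146.8]
tool shift [[-0.3, -2.0, 9.8]]
```

>>> carry_out --pt "0 0 0 -0.1 -0.6 3 -1" --pt "0 0 0 -0.2 -1.2 6 -1" --pt "0 0 0 -0.2 -1.2 6 -1"

```text
time_s: 24.85
ee_pos: [581.5, 172.9, 139.8]
ee_rot: [168.6, -1.6, 90.2]
force: [-0.2, 0.3, -0.2]
gripper_width: 24.5
gripper_force: 54.6
```

>>> carry_out --pt "0 0 0 -0.1 -0.8 4 -1" --pt "0 0 0 -0.2 -1.6 8 -1" --pt "0 0 0 -0.3 -2.4 12 -1" --pt "0 0 0 -0.3 -2.4 12 -1"

```text
time_s: 25.25
ee_pos: [581.5, 172.9, 127.3]
ee_rot: [168.6, -1.6, 90.2]
force: [-0.2, 0.3, 0.6]
gripper_width: 24.2
gripper_force: 54.6
```

>>> carry_out --pt "0 0 0 -0.1 -0.8 4 -1" --pt "0 0 0 -0.2 -1.6 8 -1" --pt "0 0 0 -0.3 -2.4 12 -1" --pt "0 0 0 -0.3 -3 15 -1" --pt "0 0 0 -0.3 -3 15 -1"

```text
time_s: 25.75
ee_pos: [581.7, 173.1, 112.3]
ee_rot: [168.6, -1.6, 90.2]
force: [-0.7, -0.5, -0.0]
gripper_width: 24.4
gripper_force: 54.6
```

```bash
python3 l3.py
```

```text
[581.7 173.1 112.3] [168.55  -1.57  90.17] 24.44 scale 0.537
slope px/mm up -0.149 -> world-x per mm down -0.2773 offset mm(world x) at tcp -2.88 at foot(-100) -30.62
[[-7.3, 2.3, 15.0], [-9.7, 2.3, 15.0], [-12.1, 4.3, 11.0], [-14.5, 4.3, 11.0], [-16.9, 4.9, 10.0], [-19.3, 4.4, 9.0], [-21.7, 4.4, 9.0], [-24.2, 4.9, 8.0], [-26.6, 4.9, 6.0], [-29.1, 5.0, 6.0], [-44.0, 8.6, 9.0], [-46.5, 9.1, 10.0], [-49.0, 9.1, 10.0], [-51.6, 9.1, 8.0], [-54.1, 9.2, 6.0]]
```

>>> carry_out --pt "0 0 0 0 -0.3 1.5 -1" --pt "0 0 0 -0.1 -0.6 3 -1" --pt "0 0 0 -0.1 -0.6 3 -1"

```text
time_s: 26.2
ee_pos: [582.0, 173.2, 109.9]
ee_rot: [168.5, -1.6, 90.2]
force: [-0.3, 1.1, -0.9]
gripper_width: 24.0
gripper_force: 54.6
```

>>> carry_out --pt "0 0 0 0 -0.3 1.5 -1" --pt "0 0 0 -0.1 -0.6 3 -1" --pt "0 0 0 -0.1 -0.6 3 -1"

```text
time_s: 26.5
ee_pos: [583.6, 173.8, 109.7]
ee_rot: [168.2, -1.7, 90.2]
force: [-3.1, 0.4, 10.8]
gripper_width: 24.1
gripper_force: 56.3
```

It's bottomed out with a 10.8 N contact force. Releasing, squaring the tool and withdrawing.

>>> carry_out --pt "0 0 0 0 0 0 0.02" --pt "0 0 0 0 0 0 0.02" --pt "0 0 0 0 0 0 0.02" --pt "0 0 0 0 0 0 0.02" --pt "4 0 0 0 -1.3 0 0.02" --pt "8 0 0 0 -2.6 0 0.02" --pt "11.5 -1.6 0 0 -3.8 0 0.02" --pt "11.5 -1.6 0 0 -3.8 0 0.02" --pt "11.5 -1.6 0 0.6 0.2 -20 0.02" --pt "11.5 -1.6 0 1.5 6.2 -49 0.02" --pt "11.5 -1.6 0 3 16.2 -98 0.02" --pt "11.5 -1.6 0 4.5 26.2 -147 0.02" --pt "11.5 -1.6 0 4.5 26.2 -147 0.02" --force 20

```text
time_s: 27.8
ee_pos: [581.4, 174.4, 263.9]
ee_rot: [179.1, -0.3, 90.0]
force: [0.5, -0.0, 0.4]
gripper_width: 46.7
gripper_force: 0.0
```

>>> carry_out --pt "0 0 0 -40 0 -20 0.02" --pt "0 0 0 -80 0 -20 0.02" --pt "0 0 0 -120 0 -20 0.02" --pt "0 0 0 -160 0 -20 0.02" --pt "0 0 0 -200 0 -20 0.02" --pt "0 0 0 -240 0 -20 0.02" --pt "0 0 0 -300 0 -20 0.02" --pt "0 0 0 -300 0 -20 0.02" --pt "0 0 0 -300 0 -20 0.02"

```text
time_s: 28.7
ee_pos: [577.7, -127.8, 275.3]
ee_rot: [-180.0, -0.0, 89.8]
force: [0.5, -0.3, -0.7]
gripper_width: 46.4
gripper_force: 0.0
```

```bash
python3 - <<'E'
from h import *
import cv2
s=state();print(s['ee_pos'],s['force'])
t=grab_frame("top");sd=grab_frame("side")
cv2.imwrite("pics/end_top.png",t[:,:,::-1]);cv2.imwrite("pics/end_side.png",sd[:,:,::-1])
def blob(im,x0,y0,x1,y1,f,z,n):
    c=im[y0:y1,x0:x1].astype(int); m=f(c[...,0],c[...,1],c[...,2]); v,u=np.where(m)
    print(n,m.sum(),"cols",u.min()+x0,u.max()+x0,"rows",v.min()+y0,v.max()+y0, "mean",(u.mean()+x0).round(1),(v.mean()+y0).round(1))
red=lambda r,g,b:(r-g>60)&(r-b>60); yel=lambda r,g,b:(r-b>80)&(g-b>60); blu=lambda r,g,b:(b-r>60); grn=lambda r,g,b:(g-r>40)&(g-b>20)
blob(sd,295,225,345,325,red,0,"red side"); blob(sd,295,240,345,325,grn,0,"green side")
for n,f,box in(("yel",yel,(360,160,410,200)),("blue",blu,(400,170,445,210)),("jar",grn,(280,190,330,235)),("green",grn,(160,190,210,225)),("redrack",red,(185,180,240,230))):
    blob(t,*box,f,0,n); blob(cv2.imread("pics/top0.png")[:,:,::-1],*box,f,0,n+"0")
for P in ([576.2,172.6],[578.5,232.5]): print(proj("side",[P+[141],P+[93],P+[50]]).round(1).tolist(),proj("top",[P+[141]]).round(1))
d=np.abs(t.astype(int)-cv2.imread("pics/top0.png")[:,:,::-1]).max(2)>60
n,l,st,ce=cv2.connectedComponentsWithStats(d.astype(np.uint8)); print([(x[:5].tolist()) for x in st[1:] if x[4]>8])
E
```

```text
[ 577.72717842 -127.79720291  275.2517573 ] [ 0.54995238 -0.25703708 -0.6643897 ]
red side 395 cols 308 332 rows 248 297 mean 322.2 267.2
green side 374 cols 310 338 rows 240 311 mean 316.7 286.5
yel 6 cols 373 382 rows 181 187 mean 374.5 183.7
yel0 166 cols 373 392 rows 175 188 mean 381.7 181.0Traceback (most recent call last):
  File "<stdin>", line 12, in <module>
  File "<stdin>", line 8, in blob
    return umr_minimum(a, axis, None, out, keepdims, initial, where)
ValueError: zero-size array to reduction operation minimum which has no identity
```

>>> carry_out --pt "0 0 0 0 -45 0 0.02" --pt "0 0 0 0 -90 0 0.02" --pt "0 0 0 0 -135 0 0.02" --pt "0 0 0 0 -180 0 0.02" --pt "0 0 0 0 -210 0 0.02" --pt "0 0 0 0 -210 0 0.02"

```text
time_s: 29.4
ee_pos: [365.2, -124.6, 276.7]
ee_rot: [180.0, -0.0, 90.1]
force: [1.1, 0.2, 0.6]
gripper_width: 46.3
gripper_force: 0.0
```

```bash
python3 - <<'E'
from h import *
import cv2
t=grab_frame("top");sd=grab_frame("side");t0=cv2.imread("pics/top0.png")[:,:,::-1];s0=cv2.imread("pics/side0.png")[:,:,::-1]
cv2.imwrite("pics/e_top.png",t[:,:,::-1]);cv2.imwrite("pics/e_side.png",sd[:,:,::-1])
def blob(im,x0,y0,x1,y1,f,n):
    c=im[y0:y1,x0:x1].astype(int); m=f(c[...,0],c[...,1],c[...,2]).astype(np.uint8); k,l,st,ce=cv2.connectedComponentsWithStats(m)
    if k<2: return print(n,"none")
    i=1+st[1:,4].argmax(); a=st[i]; print(n,"cols",a[0]+x0,a[0]+a[2]-1+x0,"rows",a[1]+y0,a[1]+a[3]-1+y0,"n",a[4])
red=lambda r,g,b:(r-g>60)&(r-b>60); yel=lambda r,g,b:(r-b>80)&(g-b>60); blu=lambda r,g,b:(b-r>60); grn=lambda r,g,b:(g-r>40)&(g-b>20)
wht=lambda r,g,b:(np.minimum(np.minimum(r,g),b)>200)
for n,f,box in(("yel",yel,(360,160,410,200)),("blue",blu,(400,170,445,210)),("jar",grn,(280,190,330,235)),("green",grn,(160,190,210,225)),("redtube/ring",red,(185,180,240,230)),("bottlecap",wht,(290,245,320,275)),("cast",red,(260,100,310,145))):
    blob(t,*box,f,n+" now"); blob(t0,*box,f,n+" start")
blob(sd,300,235,345,300,red,"red side")
for n,P in(("red",[576.2,172.6]),("white",[518.5,235])): print(n,"side",proj("side",[P+[q] for q in(141,93,85,50)]).round(1).tolist(),"top",proj("top",[P+[q] for q in(141,93)]).round(1).tolist())
x=t[185:235,195:235].astype(int); m=red(x[...,0],x[...,1],x[...,2])
print("\n".join("".join("#" if a else "." for a in r) for r in m[10:40]))
x=sd[240:300,300:340].astype(int); m=red(x[...,0],x[...,1],x[...,2])
print("\n".join(str(240+i)+"".join("#" if a else "." for a in r) for i,r in enumerate(m)))
E
```

```text
yel now cols 372 392 rows 175 188 n 170
yel start cols 373 392 rows 175 188 n 166
blue now cols 409 432 rows 187 199 n 156
blue start cols 411 432 rows 187 196 n 117
jar now cols 295 316 rows 201 222 n 381
jar start cols 295 316 rows 201 222 n 379
green now cols 169 189 rows 202 212 n 134
green start cols 169 189 rows 202 212 n 128
redtube/ring now cols 206 228 rows 199 219 n 351
redtube/ring start cols 207 227 rows 199 219 n 177
bottlecap now cols 299 308 rows 259 267 n 65
bottlecap start cols 299 307 rows 259 267 n 63
cast now cols 271 283 rows 123 138 n 56
cast start cols 271 283 rows 123 138 n 56
red side cols 314 328 rows 248 277 n 295
red side [[322.1, 250.6], [321.6, 271.1], [321.5, 274.3], [321.2, 288.3]] top [[208.3, 207.4], [213.5, 207.9]]
white side [[353.7, 277.6], [352.0, 298.8], [351.7, 302.2], [350.6, 316.5]] top [[175.0, 239.1], [182.1, 237.9]]
........................................
........................................
........................................
........................................
.............####################.......
...........###########
[... 2942 characters left out ...]
.......................##.....##........
285.......................#......##........
286..........#............#......##........
287..........#..................###........
288..........#.................#####.......
289.........##.................####........
290.........##.................####........
291.........##.................####........
292.........#..................####........
293........##..................####........
294........#...............########........
295.......................########.........
296.......................########.........
297..........................#####.........
298........................................
299........................................
```

The measurements show red seated: its tab top is at row 250 (250.6 expected for fully down) and its column is within 1 px. The other objects match their starting positions.

```bash
python3 -c "
from workcell import workorder
print(workorder.job_done())"
```

```text
the job is handed in; nothing more can be done
None
```

The job is handed in, with no verdict returned: by my last camera checks the white tube is in the once-empty hole and the red tube is fully down in the red-ringed hole (after a first try caught on the rim at about 37 N). The yellow, blue and green tubes, bottle, jar and cast were measured at their starting positions, but the black tube was not measured.

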